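# Stick the soap holder down by its three tabs

## Robot

A 6-joint arm with a two-finger parallel gripper is mounted at the origin on the work surface. World frame = base frame: x ahead of the robot, y to its left, z up, the work surface at z = 0. Lengths are in m, angles in rad, forces in N, time in s.
With the tool pointing down it reaches from about 0.375 to 0.9 m from the base axis. Payload 3.1 kg.
Tool frame: the origin (TCP) lies at the very end of the fingers, on their centre line; the grasp point (between the pads) lies 19 mm behind it; z points along the fingers, x is the direction in which the jaws open and shut, and the axes are right-handed (so a half turn about z gives the same grasp; the last joint's range is limited). The gripper opens to 87 mm and grips with 3 to 60 N. Pads are 19 mm wide; open, the fingers measure 117 mm over their backs; the gripper's body (75 mm by 190 mm) begins 51 mm behind the grasp point.
Start: joints at [-1.423, 0.527, 1.433, -0, 1.181, -0.178], TCP at [0.201, -0.592, 0.223] pointing down, gripper open.
Joint ranges: [-3.08, 3.08], [-0.75, 2.2], [0.22, 2.44], [-1.43, 4.57], [0, 2.65], [-2.85, 2.85]. Speed limits (rad/s): [2.79, 2.79, 3.14, 3.14, 3.14, 3.14].

## Interface

Orientations are given as a unit quaternion [x, y, z, w].
In Python, from rig import robot gives the robot as it stands. The module is installed in compiled form; this text tells all that it offers.
- The arm moves only by the shell command python3 -m creep 'ROWS' [OPENING] [FORCE]. ROWS is a JSON object of lists of equal length, an entry for each row: "dp": the shift along the tool's x, y, z in cm, a list of three; "turn": the turn, a rotation vector about the tool's x, y, z in degrees, a list of three. In form: {"dp": [[x, y, z], ...], "turn": [[wx, wy, wz], ...]}. A call has 1 to 20 rows; each row shifts and turns the commanded pose from where the row before left it, along the tool's axes as they then stand; what a row does not reach is not made up. A row lasts 1/10 s, in which the tool goes at most 50 mm and 8.59 degrees, less where a joint would pass 70% of its speed; a pose out of reach is approached as far as the arm can. A call is refused whole if a number of a shift passes 5 or a number of a turn 8.59, either way. A call with a gripper value outside its range is refused whole. OPENING is the gripper command: -1 is fully open, 1 is shut, values between are in proportion, set as the call begins (- or left out, the last holds). The fingers move at their own pace and stop on an object; FORCE is the grip in N (left out, the last holds). Time passes only in rows, so rows that do not move let the fingers close. It gives the time, the measured TCP pose, the force and the opening at its end, in the units of the state.
- robot.get_obs(): the state, without advancing time (a new reading comes with each control period).
- robot.camera(name): name is "scene" or "top"; returns the picture (480x640x3 uint8, red, green, blue); there is no depth.
- robot.calibration(name): a dict with "fx", "fy", "cx", "cy" (pixels), "rvec" (rotation vector, rad) and "tvec" (3), from world to camera coordinates, as OpenCV has them. Camera axes: x right, y down, z forward; pixel columns grow to the right and rows downward; lengths in m; the calibration is good to about 2 mm. A picture is of the moment at which its call begins. calibration takes no time and is no camera call.
- robot.hand_in(): hands the job in, once; it reports no verdict.
Trained networks look in the newest picture that a camera, given by its name, has taken for a name from the list of things; names that differ only in an ending like _2 or _b are one class to them, and where a whole thing is asked for, a point or a joint stands for the part that bears it (a point fixed in the world has none). Each returns a list of dicts, best first, with "confidence" (0 to 1); they miss things now and then, are a little off and sometimes report something else, mostly with a low value. They report only what shows in the picture. A call takes as long as a camera call. They do not tell look-alikes from the thing itself.
- robot.masks_of(name, camera): "pixels" (480x640 bool, what is visible of it).
- robot.tip_of(name, camera): "point" ([x, y, z] in m, in the coordinates of the camera as it stood for that picture, good to about 4 mm: a listed point, or the origin of a listed thing).
The state is a dict: "time": time; "q": joint angles; "joint_velocities": joint speeds; "joint_torque": joint torques, N m; "position": TCP position; "tool_rot": TCP orientation; "ft_force": force on the tool from outside, world axes, zero at the start; "moment": the same for the moment, N m; "grip_width": finger opening in m.
Only numpy, scipy, OpenCV 4.12 (cv2) and the standard library are available. Lean on these libraries where they do the work, as an engineer would, in place of code of your own. Each camera call takes 0.05 s, during which the arm holds its last target.

## Task

Stick the loose grey soap holder to the crate top: with the fingertips, gently press its three coloured rim tabs straight down one after another, first the yellow one, then the blue one, then the red one, each fully down before the next is pressed. Do not lift the holder or shove it about, and leave the cup, the caddy and the two clips alone.

Things in the scene. Friction and masses are not known exactly. Their poses are not given: they have to be found in the camera images.
- soap_holder: round grey hard-silicone soap holder, 136 mm across, 12 mm thick, lying loose on the planks, 0.22 kg; origin at the centre of its underside, z up, x axis towards its drain spout, a 26 mm wide tongue at the rim with a black groove along it, that reaches 92 mm from the centre. Low ribs, up to 17 mm above the planks, in the middle (within 30 mm of the centre); three coloured tabs near the rim, evenly spaced. It may lie turned any way.
- yellow_top (a point): centre of the top face of the yellow tab (upright round peg 26 mm across, flat top). With the tab up it is 30 mm above the planks, fully down 22 mm; it moves with the tab. It lies 50 mm from the holder's centre, 60 degrees anticlockwise (seen from above) from the spout.
- tab_yellow (a joint): how far the yellow tab is pressed down, m: 0 = up, 0.008 = fully down against a hard stop. Slides straight down with about 3 N of friction (a little more when pressed fast) and stays where it is left; there is no spring. Starts 0 to 1.5 mm down.
- blue_top (a point): centre of the top face of the blue tab (upright round peg 26 mm across, flat top). With the tab up it is 30 mm above the planks, fully down 22 mm; it moves with the tab. It lies 50 mm from the holder's centre, 60 degrees clockwise (seen from above) from the spout.
- tab_blue (a joint): how far the blue tab is pressed down, m: 0 = up, 0.008 = fully down against a hard stop. Slides straight down with about 3 N of friction (a little more when pressed fast) and stays where it is left; there is no spring. Starts 0 to 1.5 mm down.
- red_top (a point): centre of the top face of the red tab (upright round peg 26 mm across, flat top). With the tab up it is 30 mm above the planks, fully down 22 mm; it moves with the tab. It lies 50 mm from the holder's centre, straight opposite the spout.
- tab_red (a joint): how far the red tab is pressed down, m: 0 = up, 0.008 = fully down against a hard stop. Slides straight down with about 3 N of friction (a little more when pressed fast) and stays where it is left; there is no spring. Starts 0 to 1.5 mm down.
- cup: bystander: blue ceramic toothbrush cup, 74 mm across, 95 mm tall, empty, loose; origin at the centre of its underside. It and the caddy stand on either side of the holder, which on which side varies.
- caddy: bystander: white plastic shower caddy, an open box 180 mm (its x) by 110 mm (its y) and 75 mm tall, loose, with a grey swing handle folded down over its +y side, reaching 72 mm from the centre and up to 86 mm above the planks; origin at the centre of its underside.
- clip_a: bystander: white plastic flip-flop clip, 77 mm (its x) by 18 mm, 27 mm tall, loose on the planks beyond the holder; origin at the centre of its underside.
- clip_b: bystander: a second clip, the same as clip_a.
There are look-alikes about, which are no part of the job. Leave any orange or pink look-alike of the soap_holder alone.

How it is judged:
On the way, in this order (a step that is already met when the one before it is completed fails the run):
1. the yellow tab is pressed fully down by the fingers, the blue and red ones still up (contact force between the fingers and soap_holder above 0.5 N and value of joint tab_yellow above 0.006 m and value of joint each of tab_blue, tab_red below 0.003 m), for 0.02 s.
2. the blue tab is pressed fully down by the fingers too, the red one still up (contact force between the fingers and soap_holder above 0.5 N and value of joint each of tab_yellow, tab_blue above 0.006 m and value of joint tab_red below 0.003 m), for 0.02 s.
3. the red tab is pressed fully down by the fingers too (contact force between the fingers and soap_holder above 0.5 N and value of joint each of tab_yellow, tab_blue, tab_red above 0.006 m), for 0.02 s.
At the end, for the whole second after the job is handed in: All three tabs are at least 6 of 8 mm down, the holder lies flat and at rest within 20 mm of where it was, and the cup, caddy and clips are within 15 mm of where they stood (value of joint each of tab_yellow, tab_blue, tab_red above 0.006 m and height (world z) of soap_holder below 0.004 m and angle between soap_holder's own z axis and vertical below 0.05 rad and distance of soap_holder from where it was at the start of the episode below 0.02 m and linear speed of soap_holder below 0.02 m/s and distance of each of cup, caddy, clip_a, clip_b from where it was at the start of the episode below 0.015 m); the robot touches nothing.
It fails at once if the blue tab was pressed (3 mm) before the yellow one was down (5.5 mm) (value of joint tab_blue above 0.003 m and value of joint tab_yellow below 0.0055 m).
It fails at once if the red tab was pressed (3 mm) before the blue one was down (5.5 mm) (value of joint tab_red above 0.003 m and value of joint tab_blue below 0.0055 m).
It fails at once if the holder was lifted (8 mm), tipped (0.15 rad) or shoved more than 20 mm (height (world z) of soap_holder above 0.008 m or angle between soap_holder's own z axis and vertical above 0.15 rad or distance of soap_holder from where it was at the start of the episode above 0.02 m).
It fails at once if the holder was pressed harder than 25 N (contact force between the arm and soap_holder above 25 N).
It fails at once if the cup, the caddy or a clip was moved more than 15 mm (distance of any of cup, caddy, clip_a, clip_b from where it was at the start of the episode above 0.015 m).
It also fails if it takes over 45 s, if anything falls off the work surface, if the arm or the gripper's body presses on something with over 40 N, if the wrist force passes 120 N, or if a joint passes its speed limit or range.

## Working session

There is one attempt and no reset: what is moved stays moved. The work goes in short steps, Python scripts to look and compute and a shell command to move; the robot and the scene stay as the last step left them, time stands still between calls to the robot, and variables do not carry over. Pictures are saved under pics/ and viewed, and the job is handed in when it is done.

```bash
mkdir -p pics
cat > h.py <<'E'
import numpy as np, cv2
from rig import robot
from scipy.spatial.transform import Rotation as R
def cal(n):
    c=robot.calibration(n); K=np.array([[c['fx'],0,c['cx']],[0,c['fy'],c['cy']],[0,0,1.]])
    return K,np.array(c['rvec'],float),np.array(c['tvec'],float)
def c2w(n,p):
    K,r,t=cal(n); return R.from_rotvec(r).inv().apply(np.array(p)-t)
def proj(n,p):
    K,r,t=cal(n); return cv2.projectPoints(np.array(p,float).reshape(-1,3),r,t,K,None)[0][:,0]
def pix(n,uv,z):
    K,r,t=cal(n); Rm=R.from_rotvec(r).as_matrix(); uv=np.array(uv,float).reshape(-1,2)
    d=(Rm.T@np.linalg.inv(K)@np.c_[uv,np.ones(len(uv))].T).T; o=-Rm.T@t
    return o+d*((z-o[2])/d[:,2])[:,None]
def save(n,f,box=None,s=1):
    im=robot.camera(n)
    o=im if box is None else im[box[1]:box[3],box[0]:box[2]]
    cv2.imwrite(f,cv2.resize(o,None,fx=s,fy=s,interpolation=cv2.INTER_CUBIC)[...,::-1]); return im
E
python3 - <<'E'
from h import *
for n in('top','scene'):
    im=save(n,f'pics/{n}0.png'); np.save(n+'0.npy',im)
    for k in('soap_holder','yellow_top','blue_top','red_top'):
        for d in robot.tip_of(k,n): print(n,k,round(d['confidence'],2),c2w(n,d['point']).round(4),proj(n,c2w(n,d['point'])).round(0))
o=robot.get_obs();print(o['time'],o['position'],o['tool_rot'],o['ft_force'],o['grip_width'])
E
```

```text
top soap_holder 0.86 [ 0.4396  0.1792 -0.0006] [[241. 281.]]
top soap_holder 0.61 [ 0.4854 -0.0352  0.0013] [[342. 256.]]
top soap_holder 0.58 [ 0.68   -0.339   0.0007] [[479. 163.]]
top soap_holder 0.57 [ 0.2338  0.2651 -0.0034] [[200. 382.]]
top yellow_top 0.67 [0.39   0.172  0.0277] [[242. 305.]]
top yellow_top 0.58 [ 0.7075 -0.3772  0.0301] [[502. 145.]]
top yellow_top 0.56 [0.2719 0.2446 0.0298] [[206. 366.]]
top blue_top 0.74 [0.1919 0.2398 0.029 ] [[208. 407.]]
top blue_top 0.63 [ 0.6359 -0.3363  0.0245] [[484. 180.]]
top blue_top 0.55 [ 0.4602 -0.0785  0.03  ] [[365. 266.]]
top blue_top 0.48 [0.4581 0.2256 0.0287] [[216. 272.]]
top red_top 0.74 [0.2335 0.3153 0.0303] [[170. 387.]]
top red_top 0.7 [ 0.7078 -0.2928  0.0291] [[461. 146.]]
top red_top 0.55 [0.4701 0.1376 0.0252] [[259. 265.]]
top red_top 0.43 [0.4608 0.0067 0.03  ] [[323. 267.]]
scene soap_holder 0.78 [ 0.6891 -0.3393  0.0015] [[166. 196.]]
scene soap_holder 0.75 [ 4.881e-01 -3.480e-02 -1.000e-04] [[308. 245.]]
scene soap_holder 0.66 [0.442  0.1781 0.0012] [[382. 304.]]
scene soap_holder 0.59 [0.2367 0.2664 0.001
[... 184 characters left out ...]
[401. 283.]]
scene yellow_top 0.44 [ 0.5388 -0.0343  0.0345] [[288. 247.]]
scene blue_top 0.73 [0.465  0.2235 0.0273] [[388. 320.]]
scene blue_top 0.69 [ 0.6404 -0.3406  0.0307] [[182. 179.]]
scene blue_top 0.59 [0.1959 0.234  0.0292] [[489. 259.]]
scene blue_top 0.55 [ 0.4655 -0.0763  0.0348] [[305. 219.]]
scene red_top 0.73 [0.4727 0.1368 0.0304] [[360. 290.]]
scene red_top 0.6 [0.2373 0.3121 0.0299] [[501. 295.]]
scene red_top 0.51 [ 0.7096 -0.294   0.03  ] [[164. 205.]]
scene red_top 0.49 [0.4643 0.0097 0.0351] [[328. 245.]]
0.5 [ 0.20065804 -0.59185495  0.22249362] [ 8.12726641e-01 -5.82645178e-01 -4.31954796e-05 -3.67021962e-05] [-0.05722286 -0.77485847  0.10401051] 0.08721456410354646
```

View pics/top0.png

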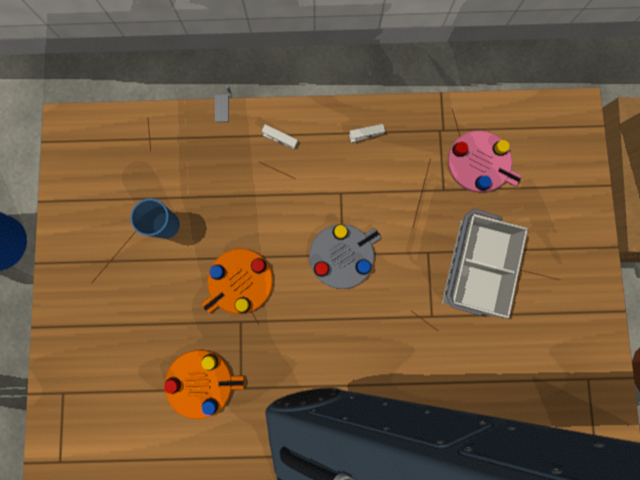

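View pics/scene0.png

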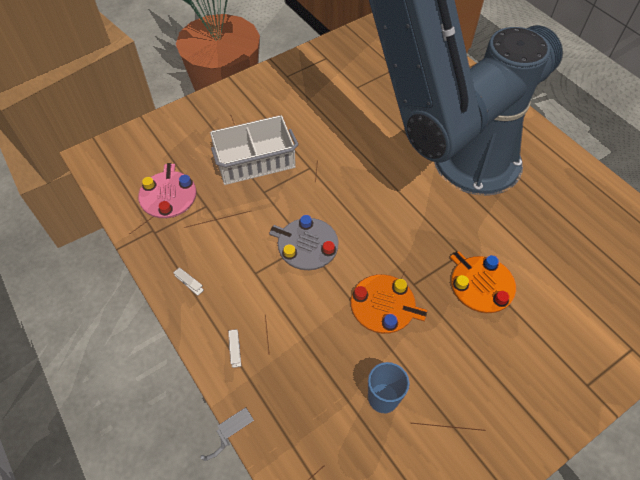

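Four soap-holder shapes show in the top view: grey at (342,256), orange at (241,281) and (200,385), and pink at (480,162). Only the grey one fits the description. It has the spout up and to the right at (370,237), yellow at (341,232), blue at (364,267) and red at (321,268). I'll confirm it in a crop and refine the tab centres.

Run:
```python
from h import *
box={'top':(295,210,395,300),'scene':(260,200,350,280)}
rng={'yellow':[((20,150,100),(33,255,255))],'blue':[((105,150,60),(125,255,255))],'red':[((0,170,80),(6,255,255)),((172,170,80),(180,255,255))]}
rough={'yellow':(.5388,-.034),'blue':(.4625,-.077),'red':(.4625,.008)}
import scipy.optimize as so
outs=[]
for n in box:
    im=np.load(n+'0.npy'); b=box[n]; c=np.ascontiguousarray(im[b[1]:b[3],b[0]:b[2]]); h=cv2.cvtColor(c,cv2.COLOR_RGB2HSV)
    outs.append(cv2.resize(c,(400,360),interpolation=cv2.INTER_CUBIC))
    for k,rs in rng.items():
        m=sum(cv2.inRange(h,np.array(a),np.array(z)) for a,z in rs)
        N,l,s,ct=cv2.connectedComponentsWithStats(m.astype(np.uint8)); i=1+s[1:,4].argmax()
        v=(ct[i]+b[:2]);
        # model: projected silhouette of peg from z=.012 to .029
        th=np.linspace(0,6.283,40)
        def cen(xy):
            P=np.r_[[(xy[0]+.013*np.cos(t),xy[1]+.013*np.sin(t),z) for z in(.012,.0293) for t in th]]
            q=cv2.convexHull(proj(n,P).astype(np.float32)); M=cv2.moments(q); return np.array([M['m10'],M['m01']])/M['m00'],M['m00']
        r=so.least_squares(lambda x:cen(x)[0]-v,rough[k],diff_step=1e-3,x_scale=.01)
        print(n,k,v.round(1),'area',s[i,4],'model',round(cen(r.x)[1]),r.x.round(4))
cv2.imwrite('pics/crop0.png',np.hstack(outs)[...,::-1])
for n in ('top','scene'):
    robot.camera(n)
    for k in('cup','caddy','clip_a'):
        for d in robot.tip_of(k,n): print(n,k,round(d['confidence'],2),c2w(n,d['point']).round(3))
```

```text
top yellow [340.1 231. ] area 141 model 138 [ 0.5358 -0.0318]
top blue [363.3 266.2] area 148 model 138 [ 0.4613 -0.077 ]
top red [321.1 268.1] area 139 model 132 [0.4596 0.01  ]
scene yellow [289.  250.6] area 125 model 142 [ 0.538 -0.034]
scene blue [305.5 219.4] area 70 model 133 [ 0.4611 -0.083 ]
scene red [328.3 247.1] area 118 model 141 [0.4615 0.0074]
top cup 0.79 [ 0.563  0.338 -0.002]
top caddy 0.61 [ 0.453 -0.318  0.001]
top clip_a 0.64 [ 0.752 -0.096 -0.004]
top clip_a 0.64 [ 0.749  0.095 -0.005]
scene cup 0.59 [0.565 0.337 0.002]
scene caddy 0.57 [ 0.456 -0.319  0.001]
scene clip_a 0.78 [ 0.754 -0.097  0.003]
scene clip_a 0.71 [0.751 0.091 0.001]
```

View pics/crop0.png

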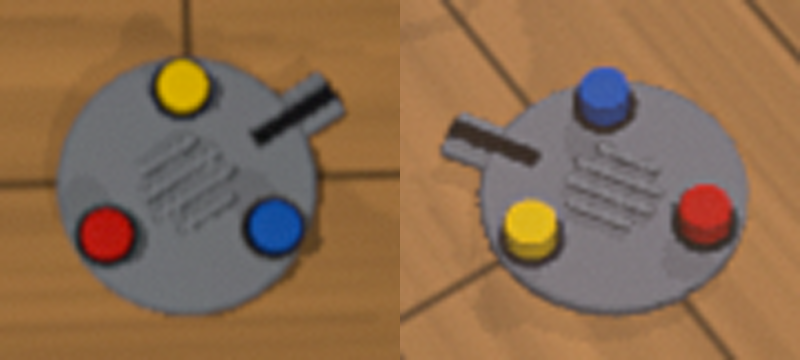

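The crop confirms it: a grey disc with a spout, yellow anticlockwise from it, blue clockwise, and red opposite. The tab spacings of about 87 mm match too. I use yellow (.537,-.033), blue (.462,-.078) and red (.4605,.0087). Next I move over yellow with the gripper shut.

```bash
cat > go.py <<'E'
from h import *
import sys
T={'y':(.537,-.033),'b':(.462,-.078),'r':(.4605,.0087)}
x,y=T[sys.argv[1]]; z=float(sys.argv[2])
o=robot.get_obs(); A=R.from_quat(o['tool_rot'])
print('t',round(o['time'],2),'pos',o['position'].round(4) if hasattr(o['position'],'round') else o['position'],'ft',np.round(o['ft_force'],2),'w',round(o['grip_width'],4),'tilt',np.round(A.as_matrix()[:,2],3))
print('dp cm',(A.inv().apply(np.array([x,y,z])-np.array(o['position']))*100).round(2))
E
python3 go.py y .1
python3 -m creep '{"dp":[[-2.1,-2.5,0],[-2.1,-2.5,0],[-2.1,-2.5,0],[-2.1,-2.5,0],[-2.1,-2.5,0],[-2.1,-2.5,0],[-2.1,-2.5,0],[-2.1,-2.5,0],[-2.1,-2.5,0],[-2.1,-2.5,0],[-2.1,-2.5,0],[-2.1,-2.5,0],[-2.1,-2.5,0],[-2.1,-2.5,0],[-2.1,-2.5,0],[-2.1,-2.5,0],[-2.1,-2.5,0],[-2.1,-2.5,0],[-2.1,-2.5,0],[0,0,0]],"turn":[[0,0,0],[0,0,0],[0,0,0],[0,0,0],[0,0,0],[0,0,0],[0,0,0],[0,0,0],[0,0,0],[0,0,0],[0,0,0],[0,0,0],[0,0,0],[0,0,0],[0,0,0],[0,0,0],[0,0,0],[0,0,0],[0,0,0],[0,0,0]]}' 1 10
python3 go.py y .045
```

```text
t 0.9 pos [ 0.2007 -0.5919  0.2226] ft [ 0.24 -0.45 -0.1 ] w 0.0871 tilt [ 0. -0. -1.]
dp cm [-42.13 -49.8   12.26]
time: 2.9
position: [0.5242, -0.0587, 0.2228]
tool_rot: [0.814, -0.581, 0.001, -0.001]
ft_force: [-0.5, 0.0, 0.1]
grip_width: 0.0009
t 2.9 pos [ 0.5242 -0.0587  0.2228] ft [-0.45  0.01  0.12] w 0.0009 tilt [ 0.002  0.001 -1.   ]
dp cm [-2.01 -2.01 17.78]
```

```bash
python3 -m creep '{"dp":[[-1,-1,1.5],[-1,-1,1.5],[0,0,2],[0,0,2],[0,0,2],[0,0,2],[0,0,2],[0,0,1.5],[0,0,1.2],[0,0,0.8],[0,0,0],[0,0,0]],"turn":[[0,0,0],[0,0,0],[0,0,0],[0,0,0],[0,0,0],[0,0,0],[0,0,0],[0,0,0],[0,0,0],[0,0,0],[0,0,0],[0,0,0]]}'
python3 go.py y .0225
python3 - <<'E'
from h import *
save('top','pics/t1.png',(270,180,430,300),4); save('scene','pics/s1.png',(230,150,390,270),4)
E
```

```text
time: 4.1
position: [0.5352, -0.0364, 0.0579]
tool_rot: [0.813, -0.583, 0.0, -0.0]
ft_force: [-0.2, 0.6, 0.2]
grip_width: 0.0004
t 4.1 pos [ 0.5352 -0.0364  0.0579] ft [-0.2   0.57  0.2 ] w 0.0004 tilt [ 0.001 -0.    -1.   ]
dp cm [-0.27 -0.27  3.54]
```

View pics/s1.png

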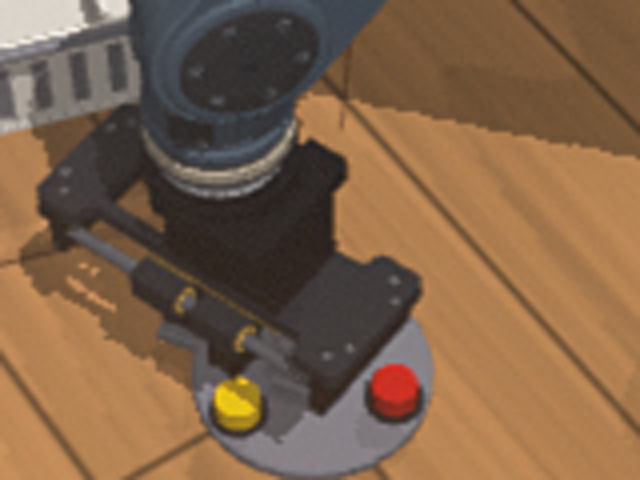

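View pics/t1.png

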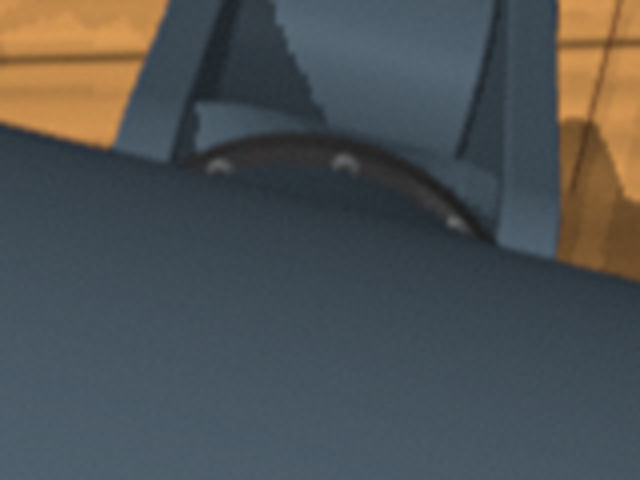

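The scene crop shows the shut fingers just beside and above the yellow tab at (238,403), with about 3 mm of lateral offset left. The arm hides everything in the top view. I'll correct the offset and go down to just above the tab.

```bash
python3 -m creep '{"dp":[[-0.27,-0.27,0.5],[0,0,1],[0,0,0.8],[0,0,0],[0,0,0],[0,0,0]],"turn":[[0,0,0],[0,0,0],[0,0,0],[0,0,0],[0,0,0],[0,0,0]]}'
python3 go.py y .0225
python3 - <<'E'
from h import *
save('scene','pics/s2.png',(250,200,350,275),6)
print(proj('scene',robot.get_obs()['position']))
E
```

```text
time: 4.8
position: [0.5367, -0.0328, 0.0345]
tool_rot: [0.813, -0.583, 0.0, -0.0]
ft_force: [-0.2, 0.2, 0.4]
grip_width: 0.0005
t 4.8 pos [ 0.5367 -0.0328  0.0345] ft [-0.17  0.21  0.4 ] w 0.0005 tilt [ 0.  0. -1.]
dp cm [ 0.03 -0.02  1.2 ]
[[289.51232579 247.34233572]]
```

View pics/s2.png

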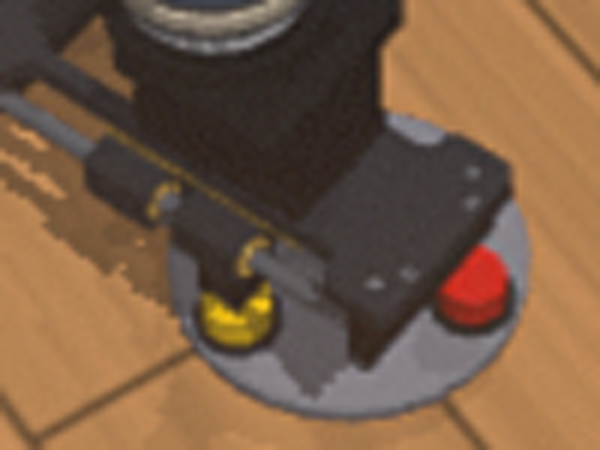

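The fingertip sits centred over the yellow tab, with the TCP projecting to (289.5,247). Now I press slowly.

```bash
python3 -m creep '{"dp":[[0,0,0.2],[0,0,0.15],[0,0,0.1],[0,0,0.1],[0,0,0.1],[0,0,0]],"turn":[[0,0,0],[0,0,0],[0,0,0],[0,0,0],[0,0,0],[0,0,0]]}'
python3 -m creep '{"dp":[[0,0,0.1],[0,0,0.1],[0,0,0.1],[0,0,0]],"turn":[[0,0,0],[0,0,0],[0,0,0],[0,0,0]]}'
python3 -m creep '{"dp":[[0,0,0.1],[0,0,0.1],[0,0,0.05],[0,0,0],[0,0,0]],"turn":[[0,0,0],[0,0,0],[0,0,0],[0,0,0],[0,0,0]]}'
python3 go.py y .0225
```

```text
time: 5.45
position: [0.5366, -0.0327, 0.0281]
tool_rot: [0.813, -0.583, 0.0, 0.0]
ft_force: [-0.4, 0.2, 1.9]
grip_width: 0.0002
time: 5.85
position: [0.5366, -0.0327, 0.0249]
tool_rot: [0.813, -0.583, -0.0, 0.0]
ft_force: [-0.5, 1.1, 2.7]
grip_width: 0.0007
time: 6.35
position: [0.5366, -0.0327, 0.0224]
tool_rot: [0.813, -0.583, -0.0, 0.0]
ft_force: [-0.1, -0.1, 1.7]
grip_width: 0.0002
t 6.35 pos [ 0.5366 -0.0327  0.0224] ft [-0.13 -0.11  1.69] w 0.0002 tilt [-0.  0. -1.]
dp cm [ 0.04 -0.02 -0.01]
```

```bash
python3 -m creep '{"dp":[[0,0,0.04],[0,0,0],[0,0,0]],"turn":[[0,0,0],[0,0,0],[0,0,0]]}'
python3 -m creep '{"dp":[[0,0,0.04],[0,0,0],[0,0,0]],"turn":[[0,0,0],[0,0,0],[0,0,0]]}'
python3 go.py y .0225
```

```text
time: 6.65
position: [0.5367, -0.0328, 0.0224]
tool_rot: [0.813, -0.583, 0.0, -0.0]
ft_force: [-1.1, 0.0, 5.8]
grip_width: 0.0006
time: 6.95
position: [0.5367, -0.0328, 0.0224]
tool_rot: [0.813, -0.583, 0.0, -0.0]
ft_force: [-1.5, -0.8, 7.4]
grip_width: 0.0003
t 6.95 pos [ 0.5367 -0.0328  0.0224] ft [-1.46 -0.78  7.44] w 0.0003 tilt [ 0. -0. -1.]
dp cm [ 0.03 -0.02 -0.01]
```

The fingertip stopped at z=22.4 mm while the force rose to 7.4 N, so this is the hard stop. I lift and check.

```bash
python3 -m creep '{"dp":[[0,0,-0.3],[0,0,-1],[0,0,-2],[0,0,-2],[0,0,0],[0,0,0]],"turn":[[0,0,0],[0,0,0],[0,0,0],[0,0,0],[0,0,0],[0,0,0]]}'
python3 go.py b .0345
python3 - <<'E'
from h import *
save('scene','pics/s3.png',(250,200,350,275),6)
E
```

```text
time: 7.55
position: [0.5369, -0.0328, 0.0751]
tool_rot: [0.813, -0.583, 0.001, -0.0]
ft_force: [0.3, -0.4, -0.2]
grip_width: 0.0008
t 7.55 pos [ 0.5369 -0.0328  0.0751] ft [ 0.27 -0.42 -0.2 ] w 0.0008 tilt [ 0.001 -0.    -1.   ]
dp cm [1.87 8.55 4.05]
```

View pics/s3.png

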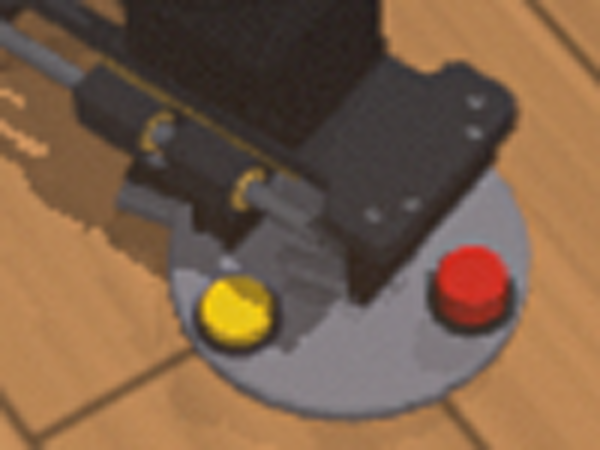

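Yellow at (238,310) is visibly lower than red, and the holder hasn't moved. Next is blue.

```bash
python3 -m creep '{"dp":[[0.3,1.4,0],[0.4,1.8,0],[0.4,1.8,0],[0.4,1.8,0],[0.37,1.75,0],[0,0,1],[0,0,1],[0,0,1],[0,0,0.6],[0,0,0],[0,0,0],[0,0,0]],"turn":[[0,0,0],[0,0,0],[0,0,0],[0,0,0],[0,0,0],[0,0,0],[0,0,0],[0,0,0],[0,0,0],[0,0,0],[0,0,0],[0,0,0]]}'
python3 go.py b .0345
python3 - <<'E'
from h import *
save('scene','pics/s4.png',(250,180,350,255),6)
E
```

```text
time: 8.8
position: [0.462, -0.0778, 0.0389]
tool_rot: [0.813, -0.582, 0.0, -0.0]
ft_force: [0.8, -0.4, -0.3]
grip_width: 0.0005
t 8.8 pos [ 0.462  -0.0778  0.0389] ft [ 0.78 -0.41 -0.26] w 0.0005 tilt [ 0.001 -0.    -1.   ]
dp cm [0.02 0.01 0.44]
```

View pics/s4.png

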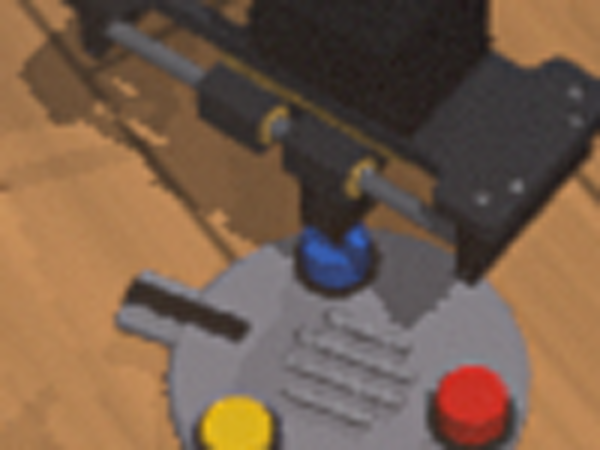

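The fingertip is over the blue tab at crop (337,250). I press it.

```bash
python3 -m creep '{"dp":[[0,0,0.4],[0,0,0.25],[0,0,0.15],[0,0,0.1],[0,0,0.1],[0,0,0.1],[0,0,0]],"turn":[[0,0,0],[0,0,0],[0,0,0],[0,0,0],[0,0,0],[0,0,0],[0,0,0]]}'
python3 -m creep '{"dp":[[0,0,0.1],[0,0,0.1],[0,0,0.1],[0,0,0]],"turn":[[0,0,0],[0,0,0],[0,0,0],[0,0,0]]}'
python3 -m creep '{"dp":[[0,0,0.1],[0,0,0.1],[0,0,0.05],[0,0,0],[0,0,0]],"turn":[[0,0,0],[0,0,0],[0,0,0],[0,0,0],[0,0,0]]}'
python3 go.py b .0225
```

```text
time: 9.55
position: [0.4616, -0.0779, 0.0278]
tool_rot: [0.813, -0.583, -0.0, 0.0]
ft_force: [-1.9, -0.0, 1.9]
grip_width: 0.0002
time: 9.95
position: [0.4616, -0.0779, 0.0246]
tool_rot: [0.813, -0.583, -0.0, 0.0]
ft_force: [-0.3, -0.1, 1.2]
grip_width: 0.0003
time: 10.45
position: [0.4616, -0.0779, 0.0224]
tool_rot: [0.813, -0.583, -0.0, 0.0]
ft_force: [-1.2, 0.4, 5.3]
grip_width: 0.0002
t 10.45 pos [ 0.4616 -0.0779  0.0224] ft [-1.21  0.36  5.29] w 0.0002 tilt [-0. -0. -1.]
dp cm [ 0.03 -0.03 -0.01]
```

```bash
python3 -m creep '{"dp":[[0,0,0.04],[0,0,0],[0,0,0]],"turn":[[0,0,0],[0,0,0],[0,0,0]]}'
python3 -m creep '{"dp":[[0,0,-0.3],[0,0,-1],[0,0,-2],[0,0,-2],[0,0,0],[0,0,0]],"turn":[[0,0,0],[0,0,0],[0,0,0],[0,0,0],[0,0,0],[0,0,0]]}'
python3 go.py r .0345
python3 - <<'E'
from h import *
save('scene','pics/s5.png',(250,180,350,255),6)
E
```

```text
time: 10.75
position: [0.4616, -0.0779, 0.0223]
tool_rot: [0.813, -0.583, 0.0, -0.0]
ft_force: [-2.2, 0.3, 8.7]
grip_width: 0.0004
time: 11.35
position: [0.4621, -0.078, 0.0753]
tool_rot: [0.813, -0.583, 0.001, -0.0]
ft_force: [-0.0, 0.2, 0.4]
grip_width: 0.0006
t 11.35 pos [ 0.4621 -0.078   0.0753] ft [-0.01  0.15  0.41] w 0.0006 tilt [ 0.001 -0.001 -1.   ]
dp cm [-8.27 -2.63  4.07]
```

View pics/s5.png

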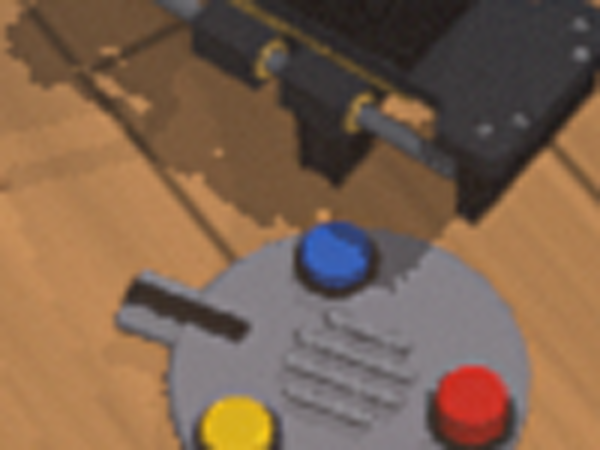

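Blue at (337,253) is down against its stop at 8.7 N, and the holder hasn't moved. Next is red.

```bash
python3 -m creep '{"dp":[[-1.4,-0.45,0],[-1.7,-0.55,0],[-1.8,-0.55,0],[-1.8,-0.55,0],[-1.57,-0.53,0],[0,0,1],[0,0,1],[0,0,1],[0,0,0.6],[0,0,0],[0,0,0],[0,0,0]],"turn":[[0,0,0],[0,0,0],[0,0,0],[0,0,0],[0,0,0],[0,0,0],[0,0,0],[0,0,0],[0,0,0],[0,0,0],[0,0,0],[0,0,0]]}'
python3 go.py r .0345
python3 - <<'E'
from h import *
save('scene','pics/s6.png',(270,190,370,265),6)
E
```

```text
time: 12.6
position: [0.4603, 0.0085, 0.039]
tool_rot: [0.813, -0.583, 0.0, -0.0]
ft_force: [-0.1, 0.9, -0.2]
grip_width: 0.0005
t 12.6 pos [0.4603 0.0085 0.039 ] ft [-0.09  0.87 -0.17] w 0.0005 tilt [ 0. -0. -1.]
dp cm [-0.01 -0.03  0.45]
```

View pics/s6.png

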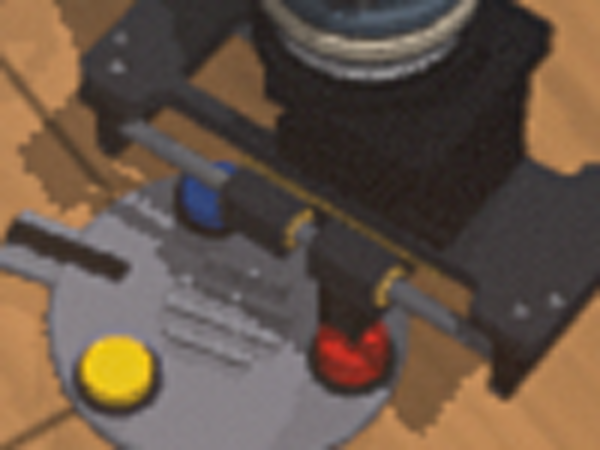

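The fingertip is over the red tab at crop (352,350). I press it.

```bash
python3 -m creep '{"dp":[[0,0,0.4],[0,0,0.25],[0,0,0.15],[0,0,0.1],[0,0,0.1],[0,0,0.1],[0,0,0]],"turn":[[0,0,0],[0,0,0],[0,0,0],[0,0,0],[0,0,0],[0,0,0],[0,0,0]]}'
python3 -m creep '{"dp":[[0,0,0.1],[0,0,0.1],[0,0,0.1],[0,0,0]],"turn":[[0,0,0],[0,0,0],[0,0,0],[0,0,0]]}'
python3 -m creep '{"dp":[[0,0,0.1],[0,0,0.1],[0,0,0.05],[0,0,0],[0,0,0]],"turn":[[0,0,0],[0,0,0],[0,0,0],[0,0,0],[0,0,0]]}'
python3 -m creep '{"dp":[[0,0,0.04],[0,0,0],[0,0,0]],"turn":[[0,0,0],[0,0,0],[0,0,0]]}'
```

```text
time: 13.35
position: [0.4599, 0.0089, 0.0278]
tool_rot: [0.813, -0.583, -0.0, 0.0]
ft_force: [-0.6, 0.1, 1.6]
grip_width: 0.0007
time: 13.75
position: [0.4599, 0.0089, 0.0247]
tool_rot: [0.813, -0.583, -0.0, 0.0]
ft_force: [0.1, 0.9, 1.9]
grip_width: 0.0004
time: 14.25
position: [0.46, 0.0089, 0.0224]
tool_rot: [0.813, -0.583, -0.0, 0.0]
ft_force: [-1.0, 0.5, 3.7]
grip_width: 0.0006
time: 14.55
position: [0.46, 0.0089, 0.0223]
tool_rot: [0.813, -0.583, 0.0, -0.0]
ft_force: [-1.4, -0.2, 8.4]
grip_width: 0.0007
```

Red is at its stop too. I lift well clear and check everything.

```bash
python3 -m creep '{"dp":[[0,0,-0.3],[0,0,-1],[0,0,-2],[0,0,-3],[0,0,-3],[0,0,-3],[0,0,-3],[0,0,0],[0,0,0],[0,0,0]],"turn":[[0,0,0],[0,0,0],[0,0,0],[0,0,0],[0,0,0],[0,0,0],[0,0,0],[0,0,0],[0,0,0],[0,0,0]]}'
python3 - <<'E'
from h import *
save('scene','pics/s7.png')
for k in('soap_holder','cup','caddy','clip_a','yellow_top','blue_top','red_top'):
    for d in robot.tip_of(k,'scene'): print(k,round(d['confidence'],2),c2w('scene',d['point']).round(3))
E
```

```text
time: 15.55
position: [0.4592, 0.009, 0.1743]
tool_rot: [0.813, -0.583, -0.001, 0.0]
ft_force: [-0.3, -0.4, -0.3]
grip_width: 0.0005
soap_holder 0.93 [ 0.487 -0.032 -0.   ]
soap_holder 0.8 [0.238 0.269 0.004]
soap_holder 0.66 [0.444 0.179 0.002]
soap_holder 0.6 [ 0.685 -0.338  0.003]
cup 0.55 [0.566 0.337 0.   ]
caddy 0.94 [ 0.458 -0.316 -0.001]
clip_a 0.78 [ 0.756 -0.098  0.004]
clip_a 0.62 [ 0.462 -0.075  0.023]
clip_a 0.58 [ 0.75   0.089 -0.002]
yellow_top 0.47 [0.283 0.234 0.03 ]
yellow_top 0.46 [0.39  0.17  0.028]
yellow_top 0.45 [ 0.538 -0.032  0.025]
yellow_top 0.41 [ 0.708 -0.383  0.038]
blue_top 0.71 [0.195 0.233 0.027]
blue_top 0.69 [ 0.466 -0.074  0.025]
blue_top 0.66 [ 0.637 -0.337  0.029]
blue_top 0.54 [0.462 0.223 0.025]
blue_top 0.18 [0.751 0.091 0.001]
red_top 0.54 [0.474 0.138 0.028]
red_top 0.54 [ 0.712 -0.293  0.031]
red_top 0.5 [0.238 0.312 0.031]
red_top 0.41 [0.463 0.01  0.027]
```

View pics/s7.png

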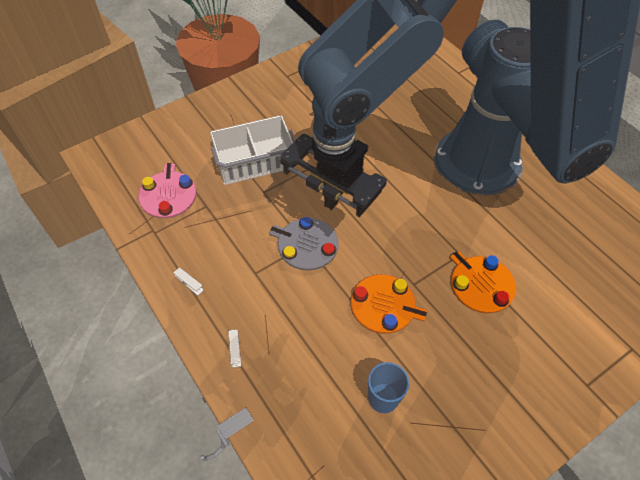

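The three tabs of the grey holder at (308,243) are down. Nothing else has moved, and the gripper is clear.

```bash
python3 -c "
from rig import robot; print(robot.hand_in())"
```

```text
the job is handed in; nothing more can be done
None
```

I pressed the grey holder's yellow, blue and red tabs down in that order with the shut fingertips, then lifted clear and handed the job in at about 15.6 s. The interface gave no verdict.

- **Tabs:** Each one stopped at a fingertip height of about 22.4 mm. The force then rose to 7.4 N on yellow, 8.7 N on blue and 8.4 N on red without further travel, so I take these as the hard stops. That is well under the 25 N limit.
- **Positions:** In the last scene picture the holder, cup, caddy and clips are within about 4 mm of where they started, which is about the network's own accuracy.
- **Disagreements:**
  - The network put the tab tops at 25 to 27 mm instead of 22 mm. I went by the force and fingertip height readings instead.
  - It also reported one false clip on the blue tab.
- **Not checked:** I took no final top view; at my one look during the job, the arm blocked it.

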